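# Fit the fuse and key on the chop saw

### The job

Get the saw's power supply going: first fit the white fuse level in its holder, one end pushed back against the spring contact under the orange hood and the other end tipped down in front of the fixed copper contact. Then take the red key out of its wooden block, push it fully home in the key switch on the yellow sloping panel, and turn it clockwise to on (from the red mark to the green mark, right to its stop), leaving it in the switch. Let go of everything, and do not disturb the other things on the bench.

Things in the scene. Friction and masses are not known exactly. Their poses are not given: they have to be found in the camera images.
- key_grip (a point): centre of the loose key's red grip, 36 (x) x 12 (y) x 46 mm (z), with the steel flange 23 mm below it. Key axes: z from blade to grip, x along the blade's width; the same after a half turn about z. It starts upright in a slot of the wooden block and lifts straight out. About 70 g
- key_flange (a point): same key and axes: centre of the underside of its round flange (32 mm across, 5 mm thick), 28 mm below key_grip. The flange rests on the wooden block at the start, and on the rim of the switch's slot when the key is fully home
- key_tip (a point): same key: end of its flat steel blade, 35 mm below key_flange. The blade is 24 (x) x 8 mm (y), its last 9 mm stepped down to 17 x 4 mm
- key_block: fixed wooden block the key stands in, 90 (x) x 70 (y) x 45 mm high, origin under its centre; a loose slot in its middle holds the key
- slot_mouth (a point): centre of the key slot's mouth, level with the yellow panel's face, 100 mm over the table. z: straight out of the panel, 25 degrees from vertical, leaning to the robot's side; x at off: along the slot's length, up the slope; turns with the switch. Slot 27 (x) x 10.5 mm, 38 mm deep, mouth bevelled 4 mm all round. Fully home = key_flange here, axes parallel
- console: fixed box with the yellow sloping panel, 150 mm up the slope x 140 mm wide, slot in its middle inside a black ring 5 mm proud (44 mm inside, 64 mm outside diameter). Highest at its back, 132 mm. Origin under the slot on the table; x away from the robot, up the slope
- switch (a joint): turn of the key switch, rad: 0 = off (slot points at the red mark), 1.13 = on (stop, slot points at the green mark); it grows clockwise as seen looking down at the panel. It stays where left; friction about 0.05 N m. The key has about 0.1 rad of play in the slot, so turn it a little farther than 1.13
- fuse_center (a point): centre of the loose fuse, 110 mm long along its x: square white ceramic body 28 x 28 x 64 mm in the middle, round brass caps 24 mm across and 23 mm long at its ends, both alike. It starts lying flat on the table, centre 14 mm up. About 180 g
- bay_center (a point): where the fuse's centre must come, 46 mm over the table. Holder axes: z up, fuse along x, spring at -x. The caps rest on saddles 34 mm over the table (x -94 to -42 and 40 to 55 mm); between these the floor is 12 mm over the table and the sides are open for fingers
- hood_edge (a point): middle of the lower edge of the orange hood, 40 mm to -x of bay_center, 68.5 mm over the table. The hood (4 mm thick, to x -102 mm) covers the spring contact and the fuse's end, so that end must go in under it with the fuse tipped; walls 30 mm apart, from x -94 to -40 mm
- copper_contact (a point): top edge of the fixed copper contact's face, 55 mm to +x of bay_center, 50 mm over the table. Cheeks 30 mm apart and 48 mm high guide the cap from x 42 to 68 mm
- spring (a joint): how far the round spring contact (18 mm across) is pushed back, m: 0 free, its face then 49 mm to -x of bay_center; about 0.006 with the fuse in; 0.018 at most. Push about 2 N plus 0.35 N per mm
- wrench: bystander: steel wrench lying near the robot, leave it
- screwdriver: bystander: screwdriver lying near the robot, leave it
- glue: bystander: yellow glue bottle, 60 mm across, 170 high, at the back
- tin: bystander: blue tin, 72 mm across, 90 high, at the back
- offcut: bystander: wood offcut 60 x 120 x 35 mm
- mug: bystander: blue mug, 80 mm across, 90 high, at the back
- tape_measure: bystander: orange tape measure, 70 x 35 x 60 mm

How it is judged:
On the way, in this order (a step that is already met when the one before it is completed fails the run):
1. the fuse lies home in its holder, between the contacts, and is let go (distance between fuse_center and bay_center below 0.005 m and angle between the x axis of fuse_center and the x axis of bay_center, either way round below 0.08 rad and contact force between the fingers and fuse below 0.1 N), for 0.2 s.
2. the key is fully home in the switch, still at off (distance between key_flange and slot_mouth below 0.005 m and angle between the z axis of key_flange and the z axis of slot_mouth, either way round below 0.12 rad and value of joint switch below 0.25 rad), for 0.1 s.
3. the key has turned the switch to on (distance between key_flange and slot_mouth below 0.006 m and value of joint switch above 0.98 rad), for 0.2 s.
At the end, for the whole second after the job is handed in: The fuse's centre is within 5 mm of its place in the holder and its axis within 0.08 rad of the holder's; the key's flange is within 5 mm of the slot's mouth and the key is within 0.12 rad of square to the panel; the switch stands past 0.98 rad (on is 1.13) (distance between fuse_center and bay_center below 0.005 m and angle between the x axis of fuse_center and the x axis of bay_center, either way round below 0.08 rad and distance between key_flange and slot_mouth below 0.005 m and angle between the z axis of key_flange and the z axis of slot_mouth, either way round below 0.12 rad and value of joint switch above 0.98 rad); the robot touches nothing.
It fails at once if a bystander is pushed more than 40 mm from its place (distance of any of wrench, screwdriver, glue, tin, offcut, mug, tape_measure from where it was at the start of the episode above 0.04 m).
It also fails if it takes over 66 s, if anything falls off the work surface, if the arm or the gripper's body presses on something with over 40 N, if the wrist force passes 120 N, or if a joint passes its speed limit or range.

### The arm

A 6-joint arm with a two-finger parallel gripper is mounted at the origin on the work surface. World frame = base frame: x ahead of the robot, y to its left, z up, the work surface at z = 0. Lengths are in m, angles in rad, forces in N, time in s.
With the tool pointing down it reaches from about 0.275 to 0.85 m from the base axis. Payload 5.2 kg.
Tool frame: the origin (TCP) lies at the very end of the fingers, on their centre line; the grasp point (between the pads) lies 19 mm behind it; z points along the fingers, y is the line along which they close (so a half turn about z gives the same grasp; the last joint's range is limited). The gripper opens to 85 mm and grips with 20 to 120 N. Pads are 22 mm wide; open, the fingers measure 114 mm over their backs; the gripper's body (76 mm by 85 mm) begins 54 mm behind the grasp point. The pads swing forward as they close: fully open they stand 13 mm farther back than shut.
Start: joints at [1.027, 0.259, 1.535, -0, 1.348, -0.203], TCP at [0.184, 0.518, 0.231] pointing down, gripper open.
Joint ranges: [-3.14, 3.14], [-0.91, 2.08], [0.19, 2.58], [-1.22, 4.36], [0.22, 2.71], [-3.12, 3.12]. Speed limits (rad/s): [2.57, 2.57, 3.14, 3.14, 3.14, 3.14].

### API

Orientations are given as a 3x3 rotation matrix whose columns are the frame's x, y, z axes.
In Python, from workcell import env, viewer, job gives the robot as it stands.
- The arm moves only by the tool send_rows, never from a script. Its argument "rows" is a list that holds one entry, the list of rows, each a list of 5 numbers: the shift along the world's x, y, z in cm, then the turn about the world's z in rad, then the opening, from 0 (shut) to 1 (fully open). A call has exactly 10 rows; each row is the pose to reach, as a shift and turn from the pose commanded when the call began; what a row does not reach only later rows make up. A row lasts 1/8 s, in which the tool goes at most 62.5 mm and 10.7 degrees, less where a joint would pass 70% of its speed; a pose out of reach is approached as far as the arm can. A call with a gripper value outside its range is refused whole. The fingers move at their own pace and stop on an object; "grip_force" is the grip in N (left out, the last holds). Time passes only in rows, so rows that repeat a pose let the fingers close, or fill a call up. It gives the time, the measured TCP pose, the force, the opening and the grip force at its end, in the units of the state.
- env.sense(): the state, without advancing time (a new reading comes with each control period).
- viewer.get_image(name): name is "scene" or "top" or "wrist"; returns (picture, depth): 420x560x3 uint8, blue, green, red; 420x560 float32, m along the optical axis (not along the pixel's ray), 0 where there is no reading.
- viewer.calibration(name): a dict with "vertical_fov" (degrees; the focal length in pixels is half the picture's height over the tangent of half this angle, whatever the lens; pixels are square), "cx", "cy" (the principal point, pixels), "pose" (4x4, takes a point from camera to world coordinates). Camera axes: x right, y down, z forward; pixel columns grow to the right and rows downward; lengths in m; the calibration is good to about 2 mm. The wrist camera is an equidistant fisheye: a pixel r from the principal point sees the ray r / f radians off the axis. A picture is of the moment at which its call begins: read the wrist's pose just before it. calibration takes no time and is no camera call; for the wrist camera it gives the pose at the moment of the call.
- job.close_job(): hands the job in; it is judged then, once.
Trained networks look in the newest picture that a camera, given by its name, has taken for a name from the list of things; names that differ only in an ending like _2 or _b are one class to them, and where a whole thing is asked for, a point or a joint stands for the part that bears it (a point fixed in the world has none). Each returns a list of dicts, best first, with "conf" (0 to 1); they miss things now and then, are a little off and sometimes report something else, mostly with a low value. They report only what shows in the picture. A call takes as long as a camera call.
- viewer.search_frame(name, camera): "position" ([x, y, z] in m, in world coordinates, good to about 4 mm: the middle of the surface that is visible of it).
- viewer.mark_of(name, camera): "position" ([x, y, z] in m, in world coordinates, good to about 4 mm: a listed point, or the origin of a listed thing).
The state is a dict: "clock": time; "q": joint angles; "dq": joint speeds; "tau": joint torques, N m; "tool_pos": TCP position; "eef_rot": TCP orientation; "force": force on the tool from outside, world axes, zero at the start; "moment": the same for the moment, N m; "finger_gap": opening from 0.0 (shut) to 1.0 (fully open); "grasp_force": force on a finger pad.
Only numpy, scipy, OpenCV 4.12 (cv2) and the standard library are available. Lean on these libraries where they do the work, as an engineer would, in place of code of your own. Each camera call takes 0.05 s, during which the arm holds its last target. There are 200 camera calls.

## Working session

There is one attempt and no reset: what is moved stays moved. The work goes in short steps, Python scripts to look and compute and a tool call to move; the robot and the scene stay as the last step left them, time stands still between calls to the robot, and variables do not carry over. Pictures are saved under pics/ and viewed, at most 10 in all, crops included, and the job is handed in when it is done.

Besides the shell and the picture viewer there is one more tool, called after "Emit:" in YAML: its name, and indented under it one key for each argument. send_rows: Moves the arm, as the interface text tells. Its arguments: {"type":"object","properties":{"rows":{"type":"array"},"grip_force":{"type":"number"}},"required":["rows"]}

```bash
ls; mkdir -p pics; cat > h.py <<'E'
import numpy as np, cv2
from workcell import env, viewer, job
def pix(cam,p):
    c=viewer.calibration(cam);f=210/np.tan(np.radians(c['vertical_fov']/2))
    q=np.linalg.inv(c['pose'])@np.r_[p,1]
    return c['cx']+f*q[0]/q[2],c['cy']+f*q[1]/q[2]
def cloud(cam,d,c):
    f=210/np.tan(np.radians(c['vertical_fov']/2))
    v,u=np.mgrid[0:420,0:560]
    x,y=(u-c['cx'])/f,(v-c['cy'])/f
    if cam=='wrist':
        r=np.hypot(x,y)+1e-9;t=np.tan(np.minimum(r,1.5))/r;x,y=x*t,y*t
    P=np.stack([x*d,y*d,d,np.ones_like(d)],-1)
    W=P@np.array(c['pose']).T
    W[d<=0]=np.nan
    return W[...,:3]
E
python3 - <<'E'
from h import *
np.set_printoptions(precision=4,suppress=True)
for cam in ['top','scene']:
    c=viewer.calibration(cam);im,d=viewer.get_image(cam);cv2.imwrite(f'pics/{cam}0.png',im);np.save(cam+'0.npy',d)
    print(cam,c['vertical_fov'],np.array(c['pose'])[:3].round(3).tolist())
    for n in 'key_grip key_flange key_block slot_mouth console fuse_center bay_center hood_edge copper_contact offcut tape_measure wrench screwdriver glue tin mug'.split():
        r=viewer.mark_of(n,cam)
        print(n,[(np.round(x['position'],3).tolist(),round(x['conf'],2)) for x in r[:2]])
print(env.sense())
E
```

```text
pics
top 57.875643133682466 [[-0.025, -0.987, 0.161, 0.411], [-0.999, 0.031, 0.034, -0.012], [-0.038, -0.16, -0.986, 1.045]]
key_grip [([0.514, 0.405, 0.072], 0.67), ([0.571, -0.165, 0.044], 0.17)]
key_flange [([0.512, 0.404, 0.045], 0.44)]
key_block [([0.51, 0.405, 0.002], 0.6), ([0.665, -0.379, 0.001], 0.49)]
slot_mouth [([0.579, 0.16, 0.104], 0.55)]
console [([0.579, 0.161, 0.103], 0.71), ([0.583, 0.163, -0.003], 0.55)]
fuse_center [([0.542, -0.411, 0.014], 0.97), ([0.765, 0.018, -0.0], 0.54)]
bay_center [([0.578, -0.167, 0.046], 0.58), ([0.515, 0.404, 0.076], 0.22)]
hood_edge [([0.529, -0.156, 0.069], 0.62)]
copper_contact [([0.626, -0.181, 0.056], 0.97), ([0.771, 0.182, 0.0], 0.46)]
offcut [([0.691, 0.392, 0.001], 0.6), ([0.534, -0.156, 0.069], 0.56)]
tape_measure [([0.664, -0.376, 0.0], 0.85)]
wrench [([0.387, -0.031, 0.001], 0.93), ([0.626, -0.18, 0.052], 0.59)]
screwdriver [([0.373, 0.191, 0.003], 0.77)]
glue [([0.766, 0.016, 0.001], 0.62)]
tin [([0.773, 0.183, 0.001], 0.84)]
mug [([0.782, -0.196, -0.001], 0.8), ([0.626, -0.178, 0.053], 0.46)]
scene 54.16420622910256 [[-0.829
[... 826 characters left out ...]
, 0.191, -0.0], 0.64), ([0.696, 0.391, 0.001], 0.46)]
glue [([0.764, 0.015, -0.002], 0.82)]
tin [([0.768, 0.18, 0.002], 0.78)]
mug [([0.782, -0.2, 0.001], 0.71)]
{'clock': 1.7, 'q': array([ 1.0272,  0.2586,  1.535 ,  0.    ,  1.348 , -0.2028]), 'dq': array([ 0.0002, -0.    , -0.0019, -0.0001, -0.0003, -0.0007]), 'tau': array([  0.0007, -44.593 , -29.0889,  -0.0002,   0.001 ,  -0.    ]), 'tool_pos': array([0.1838, 0.5184, 0.2313]), 'eef_rot': array([[-0.9425,  0.3343, -0.    ],
       [ 0.3343,  0.9425, -0.    ],
       [ 0.    , -0.    , -1.    ]]), 'force': array([-0.4872, -0.3015, -1.2185]), 'moment': array([ 0.0261, -0.0501,  0.008 ]), 'grasp_force': 0.0, 'finger_gap': 0.9957385875562835}
```

View pics/top0.png

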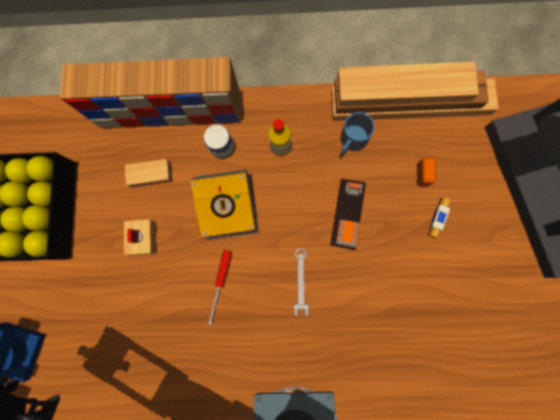

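View pics/scene0.png

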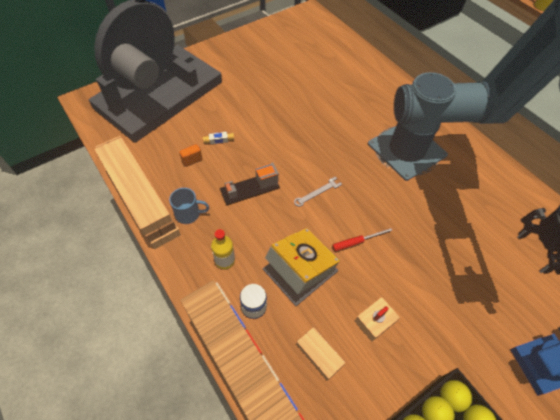

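```bash
python3 - <<'E'
from h import *
np.set_printoptions(precision=4,suppress=True)
for cam in ['top','scene']:
    im=cv2.imread(f'pics/{cam}0.png');d=np.load(cam+'0.npy');W=cloud(cam,d,viewer.calibration(cam))
    hsv=cv2.cvtColor(im,cv2.COLOR_BGR2HSV);h,s,v=[hsv[...,i].astype(int) for i in range(3)]
    def near(p,r,z0,z1): return (np.hypot(W[...,0]-p[0],W[...,1]-p[1])<r)&(W[...,2]>z0)&(W[...,2]<z1)
    def axis(m,n):
        P=W[m];c=np.median(P[:,:2],0);r=cv2.minAreaRect((P[:,:2]*1000).astype(np.float32))
        print(cam,n,m.sum(),'rect',np.round(r[0],1),np.round(r[1],1),round(r[2],1),'ztop',np.percentile(P[:,2],[5,50,95]))
        u,s_,vt=np.linalg.svd(P[:,:2]-P[:,:2].mean(0),full_matrices=False);print('   mean',P[:,:2].mean(0),'yaw',np.arctan2(vt[0,1],vt[0,0]))
    axis(near((.542,-.409),.075,.006,.05),'fuse')
    axis(near((.572,-.166),.11,.006,.12),'holder')
    axis(near((.512,.405),.07,.03,.06),'block')
    m=near((.512,.405),.05,.06,.12);axis(m,'key')
    axis(near((.58,.163),.12,.01,.2),'console')
    m=near((.58,.163),.085,.05,.15)&(h>15)&(h<35)&(s>150)
    P=W[m];A=np.c_[P[:,:2],np.ones(len(P))];k,*_=np.linalg.lstsq(A,P[:,2],rcond=None)
    for _ in range(5):
        e=abs(A@k-P[:,2]);k,*_=np.linalg.lstsq(A[e<.004],P[e<.004,2],rcond=None)
    n=np.r_[-k[:2],1];n/=np.linalg.norm(n);print('panel',k,n,'tilt',np.degrees(np.arccos(n[2])),'yaw',np.arctan2(k[1],k[0]),'z at slot',k@[.58,.163,1])
    for nm,mm in (('red',(h<8)|(h>172)),('green',(h>45)&(h<85))):
        m=near((.58,.163),.07,.06,.15)&mm&(s>130)
        print(nm,m.sum(),np.median(W[m],0))
E
```

```text
top fuse 462 rect [ 543.6 -404.8] [ 29.8 111.4] 67.4 ztop [0.0131 0.0249 0.0293]
   mean [ 0.5421 -0.402 ] yaw 2.739223403364236
top holder 1757 rect [ 563.9 -161.6] [ 70.3 190.9] 77.9 ztop [0.0085 0.0133 0.0735]
   mean [ 0.5594 -0.1581] yaw 2.9032534833712886
top block 805 rect [512.5 407.9] [90.2 71.8] 2.1 ztop [0.0386 0.0451 0.0496]
   mean [0.5111 0.4031] yaw 3.1161530585522432
top key 132 rect [512.3 407.3] [35.2 11.4] 3.2 ztop [0.0632 0.0902 0.0977]
   mean [0.5114 0.405 ] yaw -3.096689657633455
top console 3497 rect [568.6 164. ] [211.7 145. ] 5.3 ztop [0.0687 0.0998 0.1283]
   mean [0.5856 0.1651] yaw 3.01634490757611
panel [ 0.4607  0.0526 -0.1764] [-0.418  -0.0477  0.9072] tilt 24.87871074780363 yaw 0.11359728425665966 z at slot 0.09943800762025817
red 0 [nan nan nan]
green 1 [0.6003 0.1273 0.1108]
scene fuse 259 rect [ 545.6 -402. ] [92.5 85.8] 20.2 ztop [0.0091 0.0246 0.0302]
   mean [ 0.5471 -0.4009] yaw -0.4018598512514414
scene holder 1263 rect [ 569.  -162.5] [189.1 157. ] 19.8 ztop [0.008  0.0148 0.0734]
   mean [ 0.5616 -0.155 ] yaw -0.26046184704004594
scene block 830 rect [515.  407.4] [92.2 70.3] 1.8 ztop [0.039  0.0447 0.0493]
   mean [0.5196 0.4088] yaw 0.009261331355880828
scene key 95 rect [515.4 407.2] [36.  12.2] 1.8 ztop [0.0643 0.0936 0.0976]
   mean [0.5195 0.4084] yaw 0.01624622489176568
scene console 3027 rect [571.5 167.2] [221.3 146.5] 5.7 ztop [0.0207 0.098  0.1283]
   mean [0.6061 0.1767] yaw -0.025834805425089282
panel [ 0.4628  0.0504 -0.1777] [-0.4195 -0.0457  0.9066] tilt 24.961233431506198 yaw 0.10843611635316623 z at slot 0.09889950703912051
red 1 [0.6198 0.169  0.1193]
green 0 [nan nan nan]
  return _methods._mean(a, axis=axis, dtype=dtype,
  ret = um.true_divide(
```

Emit:
send_rows:
  rows:
    - [[2.2,-5.7,0,0,1],[4.4,-11.4,0,0,1],[6.6,-17.1,0,0,1],[8.8,-22.8,0,0,1],[11,-28.5,0,-0.02,1],[13.2,-34.2,0,-0.03,1],[15.4,-39.9,0,-0.04,1],[17.6,-45.6,0,-0.05,1],[19.8,-51.3,0,-0.06,1],[22,-57,0,-0.06,1]]

```text
clock: 2.95
tool_pos: [0.4043, -0.0538, 0.2317]
eef_rot: [[-0.92, 0.391, 0.001], [0.391, 0.92, -0.0], [-0.001, 0.0, -1.0]]
force: [1.2, -0.1, -0.4]
finger_gap: 1.0
grasp_force: 0.0
```

Emit:
send_rows:
  rows:
    - [[2.5,-5,0,0,1],[5,-10,0,0,1],[7.5,-15,0,0,1],[10,-20,0,0,1],[12,-22,0,0,1],[12,-22,0,0,1],[12,-22,0,0,1],[12,-22,0,0,1],[12,-22,0,0,1],[12,-22,0,0,1]]

```text
clock: 4.2
tool_pos: [0.5237, -0.2712, 0.2317]
eef_rot: [[-0.921, 0.39, 0.0], [0.39, 0.921, -0.0], [-0.001, -0.0, -1.0]]
force: [0.2, -0.4, -0.2]
finger_gap: 1.004
grasp_force: 0.0
```

```bash
python3 - <<'E'
from h import *
np.set_printoptions(precision=4,suppress=True)
s=env.sense();print(s['tool_pos'],s['force'],s['moment'])
c=viewer.calibration('wrist');im,d=viewer.get_image('wrist');cv2.imwrite('pics/w1.png',im);np.save('w1.npy',d);np.save('w1c.npy',np.array(c['pose']))
print(c)
for n in 'fuse_center bay_center hood_edge copper_contact'.split():
    r=viewer.mark_of(n,'wrist');print(n,[(np.round(x['position'],4).tolist(),round(x['conf'],2)) for x in r[:2]])
W=cloud('wrist',d,c)
def near(p,r,z0,z1): return (np.hypot(W[...,0]-p[0],W[...,1]-p[1])<r)&(W[...,2]>z0)&(W[...,2]<z1)
def axis(m,n):
    P=W[m];r=cv2.minAreaRect((P[:,:2]*1000).astype(np.float32));print(n,m.sum(),np.round(r[0],1),np.round(r[1],1),round(r[2],1),np.percentile(P[:,2],[5,50,95]))
axis(near((.543,-.407),.08,.006,.05),'fuse')
axis(near((.543,-.407),.08,.022,.05),'fusetop')
axis(near((.572,-.166),.12,.006,.12),'holder')
axis(near((.54,-.16),.1,.06,.12),'hood')
axis(near((.54,-.16),.15,-.01,.006),'table')
E
```

```text
[ 0.5237 -0.2712  0.2317] [ 0.1871 -0.3725 -0.2365] [ 0.03   -0.0238  0.0308]
{'vertical_fov': 65.70646984690485, 'cx': 275.6946994554371, 'cy': 208.86866580781063, 'pose': array([[ 0.3898,  0.8716,  0.2972,  0.4471],
       [ 0.9209, -0.369 , -0.1255, -0.2384],
       [ 0.0002,  0.3226, -0.9465,  0.373 ],
       [ 0.    ,  0.    ,  0.    ,  1.    ]])}
fuse_center [([0.5403, -0.4078, 0.0108], 0.86), ([0.6318, -0.178, 0.05], 0.63)]
bay_center [([0.575, -0.1642, 0.0476], 0.67)]
hood_edge [([0.5317, -0.1566, 0.0681], 0.6)]
copper_contact [([0.6282, -0.1804, 0.0513], 0.57)]
fuse 1897 [ 542.7 -406.9] [ 28.9 110.8] 67.4 [0.0126 0.0256 0.0277]
fusetop 1422 [ 542.6 -407. ] [ 28.7 110.2] 67.4 [0.0229 0.0263 0.0278]
holder 9501 [ 562.4 -163.8] [ 71.  189.6] 78.0 [0.0096 0.0228 0.0722]
hood 3196 [ 503.2 -151.1] [51.3 62.5] 77.7 [0.0701 0.0714 0.0728]
table 33816 [ 539.9 -160.1] [299.6 299.4] 27.4 [-0.0025 -0.0012  0.0001]
```

View pics/w1.png

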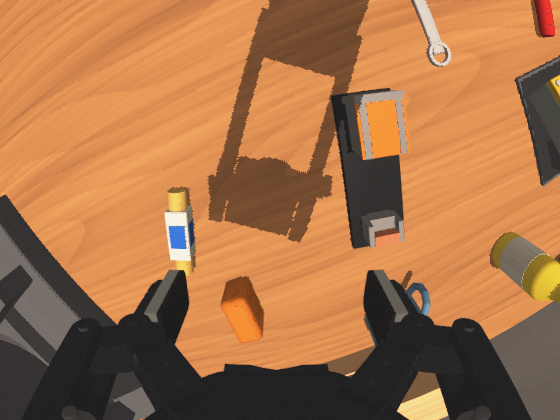

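Emit:
send_rows:
  rows:
    - [[0.6,-4.5,-1,0,1],[1.2,-9,-4,0.006,1],[1.9,-13.6,-9,0.006,1],[1.9,-13.6,-13,0.006,1],[1.9,-13.6,-17,0.006,1],[1.9,-13.6,-20,0.006,1],[1.9,-13.6,-22,0.006,1],[1.9,-13.6,-22.8,0.006,1],[1.9,-13.6,-22.8,0.006,1],[1.9,-13.6,-22.8,0.006,0.6]]
  grip_force: 25

```text
clock: 5.7
tool_pos: [0.5436, -0.4084, 0.0048]
eef_rot: [[-0.923, 0.385, 0.002], [0.385, 0.923, -0.002], [-0.002, -0.001, -1.0]]
force: [-0.8, -0.2, 0.2]
finger_gap: 0.817
grasp_force: 0.0
```

Emit:
send_rows:
  rows:
    - [[0,0,0,0,0],[0,0,0,0,0],[0,0,0,0,0],[0,0,0,0,0],[0,0,0,0,0],[0,0,2,0,0],[0,0,5,0,0],[0,3,8,0.05,0],[0.5,8,10,0.1,0],[1,13,12,0.185,0]]

```text
clock: 6.95
tool_pos: [0.5526, -0.2763, 0.1246]
eef_rot: [[-0.978, 0.207, 0.0], [0.207, 0.978, 0.0], [-0.0, 0.0, -1.0]]
force: [1.0, -0.5, -1.8]
finger_gap: 0.322
grasp_force: 25.7
```

```bash
python3 - <<'E'
from h import *
np.set_printoptions(precision=4,suppress=True)
s=env.sense();print(s['tool_pos'],s['force'],np.arctan2(s['eef_rot'][1,0],s['eef_rot'][0,0]))
c=viewer.calibration('wrist');im,d=viewer.get_image('wrist');cv2.imwrite('pics/w2.png',im)
for n in 'fuse_center bay_center'.split():
    r=viewer.mark_of(n,'wrist');print(n,[(np.round(x['position'],4).tolist(),round(x['conf'],2)) for x in r[:2]])
W=cloud('wrist',d,c);t=s['tool_pos']
L=(W-t)@s['eef_rot']
m=(abs(L[...,1])<.016)&(abs(L[...,0])<.09)&(abs(L[...,2])<.04)
P=L[m];print(m.sum(),np.percentile(P,[1,50,99],axis=0))
r=cv2.minAreaRect((P[:,:2]*1000).astype(np.float32));print(r)
E
```

```text
[ 0.5526 -0.2763  0.1246] [ 1.0484 -0.478  -1.7585] 2.9331583135156585
fuse_center [([0.5535, -0.2773, 0.1274], 0.63), ([0.574, -0.1666, 0.0488], 0.33)]
bay_center [([0.5728, -0.1665, 0.0477], 0.8)]
13060 [[-0.0455 -0.0151 -0.037 ]
 [ 0.0147  0.0004 -0.0222]
 [ 0.0553  0.0153 -0.0048]]
((1.4246482849121094, 0.1747570037841797), (32.00137710571289, 108.68816375732422), 88.88850402832031)
```

View pics/w2.png

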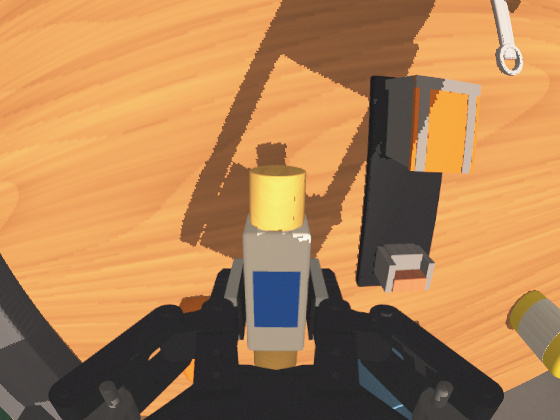

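Emit:
send_rows:
  rows:
    - [[2,5,0,-0.003,0],[4,10.5,0,-0.003,0],[4,10.5,-1,-0.003,0],[4,10.5,-3,-0.003,0],[4,10.5,-4.5,-0.003,0],[4,10.5,-5.5,-0.003,0],[4,10.5,-6,-0.003,0],[4,10.5,-6.2,-0.003,0],[4,10.5,-6.2,-0.003,0],[4,10.5,-6.2,-0.003,0]]

```text
clock: 8.35
tool_pos: [0.5932, -0.1728, 0.0619]
eef_rot: [[-0.977, 0.211, 0.001], [0.211, 0.977, -0.0], [-0.001, -0.0, -1.0]]
force: [0.3, 0.7, -2.8]
finger_gap: 0.322
grasp_force: 25.9
```

Emit:
send_rows:
  rows:
    - [[0,0,-0.2,0,0],[0,0,-0.4,0,0],[0,0,-0.6,0,0],[0,0,-0.8,0,0],[0,0,-1,0,0],[0,0,-1.1,0,0],[0,0,-1.2,0,0],[0,0,-1.3,0,0],[0,0,-1.3,0,0],[0,0,-1.3,0,0]]

```text
clock: 9.6
tool_pos: [0.5925, -0.1727, 0.0503]
eef_rot: [[-0.977, 0.211, 0.0], [0.211, 0.977, -0.001], [-0.0, -0.001, -1.0]]
force: [-7.5, 2.0, 11.9]
finger_gap: 0.321
grasp_force: 27.1
```

```bash
python3 - <<'E'
from h import *
np.set_printoptions(precision=4,suppress=True)
s=env.sense();print(s['tool_pos'],s['force'],s['moment'])
c=viewer.calibration('wrist');im,d=viewer.get_image('wrist');cv2.imwrite('pics/w3.png',im)
W=cloud('wrist',d,c);t=s['tool_pos']
L=(W-t)@s['eef_rot']
for a,b in ((.018,.03),(.034,.053)):
  m=(abs(L[...,1])<.004)&(L[...,0]>a)&(L[...,0]<b)&(abs(L[...,2])<.06)
  P=L[m];k=np.polyfit(P[:,0],-P[:,2],1);print(m.sum(),'slope',k,'z at',np.median(P,0))
E
```

```text
[ 0.5925 -0.1727  0.0503] [-7.4514  2.0406 11.9083] [ 0.1218  0.8255 -0.033 ]
513 slope [-0.0431  0.0231] z at [ 0.0241  0.     -0.022 ]
979 slope [-0.4038  0.0341] z at [ 0.0445  0.     -0.0187]
```

View pics/w3.png

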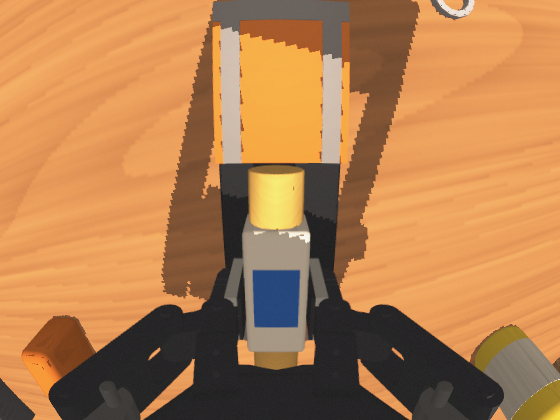

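Emit:
send_rows:
  rows:
    - [[0,0,0.4,0,0],[-0.1,0.2,0.4,0,0],[-0.1,0.2,0.2,0,0],[-0.1,0.2,0,0,0],[-0.1,0.2,-0.2,0,0],[-0.1,0.2,-0.4,0,0],[-0.1,0.2,-0.6,0,0],[-0.1,0.2,-0.8,0,0],[-0.1,0.2,-0.8,0,0],[-0.1,0.2,-0.8,0,0]]

```text
clock: 10.9
tool_pos: [0.5903, -0.1701, 0.0405]
eef_rot: [[-0.977, 0.211, -0.003], [0.211, 0.978, 0.001], [0.003, 0.0, -1.0]]
force: [-6.9, 1.3, 7.0]
finger_gap: 0.326
grasp_force: 28.1
```

```bash
cat > chk.py <<'E'
from h import *
np.set_printoptions(precision=4,suppress=True)
def chk(name):
    s=env.sense();print(s['tool_pos'],s['force'],s['moment'],s['clock'])
    c=viewer.calibration('wrist');im,d=viewer.get_image('wrist');cv2.imwrite(f'pics/{name}.png',im)
    W=cloud('wrist',d,c);t=s['tool_pos'];L=(W-t)@s['eef_rot']
    for a,b in ((.015,.03),(.035,.053)):
        m=(abs(L[...,1])<.003)&(L[...,0]>a)&(L[...,0]<b)&(abs(L[...,2])<.06)
        P=L[m]
        if len(P)>20:
            k=np.polyfit(P[:,0],-P[:,2],1);print(m.sum(),'slope',k,'med',np.median(P,0),'xmax',P[:,0].max())
    return s,W,L,im
E
python3 - <<'E'
from chk import *
chk('w4')
E
```

```text
[ 0.5903 -0.1701  0.0405] [-6.9466  1.3232  7.0036] [ 0.1215  0.7809 -0.0006] 10.9
543 slope [-0.2861  0.0252] med [ 0.0225 -0.     -0.0187] xmax 0.029996986043177937
658 slope [-0.2657  0.0222] med [ 0.044   0.     -0.0106] xmax 0.05292126949320842
```

Emit:
send_rows:
  rows:
    - [[0,0,0.5,0,0],[0,0,1.0,0,0],[0,0,1.3,0,0],[0,0,1.3,0,0],[-0.5,0.1,1.3,0,0],[-1,0.21,1.3,0,0],[-1.5,0.32,1.3,0,0],[-2,0.43,1.3,0,0],[-2.3,0.49,1.3,0,0],[-2.3,0.49,1.3,0,0]]

```text
clock: 12.2
tool_pos: [0.5695, -0.166, 0.0537]
eef_rot: [[-0.977, 0.211, 0.002], [0.211, 0.977, -0.001], [-0.002, -0.0, -1.0]]
force: [5.7, -0.0, -3.8]
finger_gap: 0.324
grasp_force: 26.6
```

```bash
python3 - <<'E'
from chk import *
s,W,L,im=chk('w5')
E
```

```text
[ 0.5695 -0.166   0.0537] [ 5.6574 -0.0401 -3.7733] [-0.0941 -0.9425 -0.067 ] 12.2
544 slope [-0.2785  0.025 ] med [ 0.0223  0.     -0.0186] xmax 0.029982052776103416
587 slope [0.0325 0.016 ] med [ 0.045   0.     -0.0175] xmax 0.05299818227526965
```

View pics/w5.png

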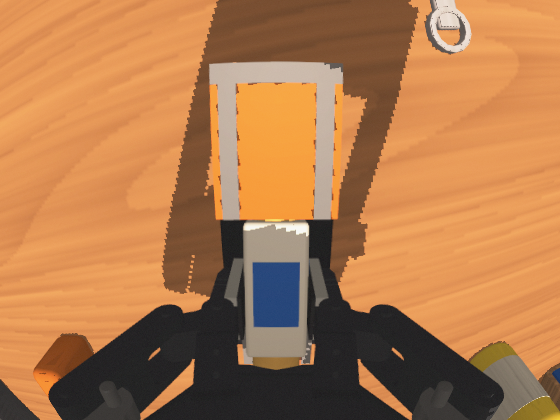

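Emit:
send_rows:
  rows:
    - [[-0.1,0.02,-0.2,0,0],[-0.15,0.03,-0.4,0,0],[-0.15,0.03,-0.6,0,0],[-0.15,0.03,-0.8,0,0],[-0.15,0.03,-1.0,0,0],[-0.15,0.03,-1.2,0,0],[-0.15,0.03,-1.4,0,0],[-0.15,0.03,-1.6,0,0],[-0.15,0.03,-1.75,0,0],[-0.15,0.03,-1.75,0,0]]

```text
clock: 13.5
tool_pos: [0.572, -0.1672, 0.0393]
eef_rot: [[-0.977, 0.211, 0.01], [0.211, 0.977, -0.004], [-0.011, -0.002, -1.0]]
force: [9.3, -0.1, 9.0]
finger_gap: 0.323
grasp_force: 28.5
```

```bash
python3 - <<'E'
from chk import *
s,W,L,im=chk('w6')
E
```

```text
[ 0.572  -0.1672  0.0393] [ 9.3258 -0.0719  9.0314] [ 0.0581 -1.1184 -0.0718] 13.5
515 slope [-0.1116  0.025 ] med [ 0.0225  0.     -0.0225] xmax 0.029943110062853953
612 slope [0.0163 0.0316] med [ 0.0463  0.0001 -0.0324] xmax 0.05299366119864391
```

Emit:
send_rows:
  rows:
    - [[-0.1,0.02,0,0,0],[-0.2,0.04,0,0,0],[-0.2,0.04,-0.1,0,0],[-0.2,0.04,-0.2,0,0],[-0.2,0.04,-0.3,0,0],[-0.2,0.04,-0.4,0,0],[-0.2,0.04,-0.5,0,0],[-0.2,0.04,-0.6,0,0],[-0.2,0.04,-0.6,0,0],[-0.2,0.04,-0.6,0,0]]

```text
clock: 14.8
tool_pos: [0.5718, -0.1674, 0.0338]
eef_rot: [[-0.977, 0.212, 0.013], [0.212, 0.977, -0.005], [-0.014, -0.002, -1.0]]
force: [12.8, -0.5, 7.9]
finger_gap: 0.319
grasp_force: 28.7
```

```bash
python3 - <<'E'
from chk import *
s,W,L,im=chk('w7')
E
```

```text
[ 0.5718 -0.1674  0.0338] [12.7584 -0.5195  7.9174] [-0.0608 -1.7304 -0.0784] 14.8
494 slope [-0.0043  0.0253] med [ 0.023   0.     -0.0253] xmax 0.02999726699945237
702 slope [0.0198 0.0371] med [ 0.0462  0.0001 -0.038 ] xmax 0.052988887630331716
```

Emit:
send_rows:
  rows:
    - [[0,0,0.1,0,0.4],[0,0,0.2,0,0.5],[0,0,0.2,0,0.6],[0,0,0.2,0,0.65],[0,0,0.2,0,0.65],[0,0,2,0,0.65],[0,0,6,0,0.7],[0,0,10,0,0.8],[0,0,14,0,1],[-2,1,17,0,1]]

```text
clock: 16.1
tool_pos: [0.5465, -0.1559, 0.2033]
eef_rot: [[-0.977, 0.211, 0.004], [0.211, 0.977, -0.002], [-0.004, -0.001, -1.0]]
force: [-0.2, 0.1, 0.1]
finger_gap: 0.997
grasp_force: 0.0
```

```bash
python3 - <<'E'
from chk import *
s=env.sense();print(s['tool_pos'],s['force'],s['clock'])
c=viewer.calibration('wrist');im,d=viewer.get_image('wrist');cv2.imwrite('pics/w8.png',im)
for n in 'fuse_center bay_center'.split():
    r=viewer.mark_of(n,'wrist');print(n,[(np.round(x['position'],4).tolist(),round(x['conf'],2)) for x in r[:2]])
W=cloud('wrist',d,c)
R=np.array([[.9776,.2104,0],[-.2104,.9776,0],[0,0,1]]);L=(W-[.5728,-.1663,.046])@R
hsv=cv2.cvtColor(im,cv2.COLOR_BGR2HSV)
m=(abs(L[...,1])<.009)&(abs(L[...,0])<.028)&(L[...,2]>0)&(L[...,2]<.03)
P=L[m];A=np.c_[P[:,:2],np.ones(len(P))];print('top plane',np.linalg.lstsq(A,P[:,2],rcond=None)[0])
m=(abs(L[...,1])<.003)&(L[...,0]>.02)&(L[...,0]<.07)&(L[...,2]>-.01)
for a in np.arange(.02,.07,.004):
    q=m&(L[...,0]>a)&(L[...,0]<a+.004);print(round(a,3),L[q][:,2].mean().round(4) if q.any() else None,hsv[q].mean(0).round())
E
```

```text
[ 0.5465 -0.1559  0.2033] [-0.1733  0.075   0.0878] 16.1
fuse_center [([0.5696, -0.1683, 0.0428], 0.68)]
bay_center [([0.5747, -0.165, 0.0477], 0.91)]
top plane [ 0.0069 -0.0003  0.0129]
0.02 0.0132 [ 16.  55. 150.]
0.024 0.013 [ 17.  55. 150.]
0.028 0.0126 [ 17.  55. 146.]
0.032 0.0105 [ 17. 155. 144.]
0.036 0.0107 [ 18. 158. 176.]
0.04 0.0106 [ 23. 151. 243.]
0.044 0.0108 [ 23. 150. 246.]
0.048 0.0107 [ 23. 150. 246.]
0.052 0.0108 [ 21. 151. 245.]
0.056 0.0036 [ 10. 154. 238.]
0.06 0.0027 [ 10. 155. 239.]
0.064 0.0023 [ 10. 155. 238.]
0.068 None [nan nan nan]<stdin>:13: RuntimeWarning: Mean of empty slice.
  ret = um.true_divide(
```

View pics/w8.png

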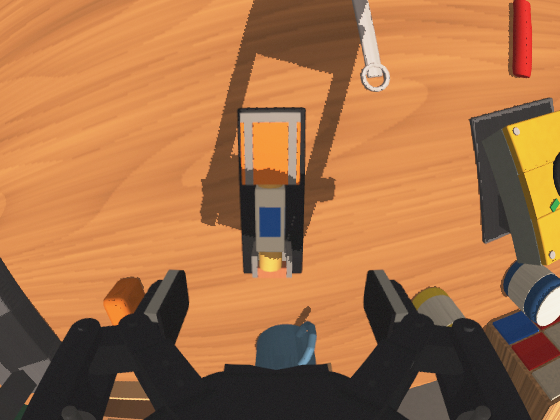

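Emit:
send_rows:
  rows:
    - [[0,1,4,0.1,1],[0,6,7,0.2,1],[-0.5,12,7,0.3,1],[-1,18,7,0.32,1],[-1.6,24,7,0.32,1],[-1.6,29,7,0.32,1],[-1.6,32,7,0.32,1],[-1.6,32,7,0.32,1],[-1.6,32,7,0.32,1],[-1.6,32,7,0.32,1]]

```text
clock: 17.5
tool_pos: [0.5295, 0.1638, 0.2695]
eef_rot: [[-0.994, -0.105, -0.001], [-0.105, 0.994, -0.0], [0.001, -0.0, -1.0]]
force: [-0.5, -0.3, 0.1]
finger_gap: 0.996
grasp_force: 0.0
```

```bash
cat > con.py <<'E'
from chk import *
s=env.sense();print(s['tool_pos'],s['clock'],'yaw',np.arctan2(s['eef_rot'][1,0],s['eef_rot'][0,0]))
c=viewer.calibration('wrist');im,d=viewer.get_image('wrist');cv2.imwrite('pics/c1.png',im)
for n in 'slot_mouth key_grip key_flange console key_block'.split():
    r=viewer.mark_of(n,'wrist');print(n,[(np.round(x['position'],4).tolist(),round(x['conf'],2)) for x in r[:2]])
W=cloud('wrist',d,c);hsv=cv2.cvtColor(im,cv2.COLOR_BGR2HSV).astype(int);h,sa,v=hsv[...,0],hsv[...,1],hsv[...,2]
near=lambda p,r,a,b:(np.hypot(W[...,0]-p[0],W[...,1]-p[1])<r)&(W[...,2]>a)&(W[...,2]<b)
m=near((.58,.163),.1,.04,.15)&(h>15)&(h<35)&(sa>150)
P=W[m];A=np.c_[P[:,:2],np.ones(len(P))];k,*_=np.linalg.lstsq(A,P[:,2],rcond=None)
for _ in range(5):
    e=abs(A@k-P[:,2]);k,*_=np.linalg.lstsq(A[e<.003],P[e<.003,2],rcond=None)
n=np.r_[-k[:2],1];n/=np.linalg.norm(n);psi=np.arctan2(k[1],k[0]);print('tilt',np.degrees(np.arccos(n[2])),'yaw',psi)
ex=np.array([np.cos(psi)*n[2],np.sin(psi)*n[2],np.hypot(n[0],n[1])]);ey=np.cross(n,ex)
o=np.array([.58,.163,k@[.58,.163,1]]);Q=np.stack([(W-o)@ex,(W-o)@ey,(W-o)@n],-1)
np.savez('con.npz',Q=Q,im=im,n=n,ex=ex,ey=ey,o=o,W=W)
r=cv2.minAreaRect((Q[m][:,:2]*1000).astype(np.float32));print('panel rect',r)
ring=(np.hypot(Q[...,0],Q[...,1])<.045)&(Q[...,2]>.003)&(Q[...,2]<.009)
(cx,cy),rad=cv2.minEnclosingCircle((Q[ring][:,:2]*1000).astype(np.float32));print('ring',cx,cy,rad,ring.sum(),'world',o+ex*cx/1e3+ey*cy/1e3)
deep=(np.hypot(Q[...,0]-cx/1e3,Q[...,1]-cy/1e3)<.02)&(Q[...,2]<-.004)
if deep.sum()>10: print('slot',deep.sum(),cv2.minAreaRect((Q[deep][:,:2]*1000).astype(np.float32)))
for nm,mm in (('red',((h<8)|(h>172))),('green',(h>45)&(h<85))):
    q=mm&(sa>120)&(np.hypot(Q[...,0],Q[...,1])<.07)&(abs(Q[...,2])<.01);print(nm,q.sum(),np.median(Q[q],0) if q.any() else '')
E
python3 con.py
```

```text
[0.5295 0.1638 0.2695] 17.5 yaw -3.035954753854271
slot_mouth [([0.5817, 0.1669, 0.1052], 0.92)]
key_grip [([0.5111, 0.4101, 0.0713], 0.62), ([0.5759, -0.1626, 0.0452], 0.15)]
key_flange [([0.5116, 0.4032, 0.0448], 0.8)]
console [([0.5832, 0.1676, 0.0012], 0.96)]
key_block [([0.5124, 0.4054, 0.0035], 0.82)]
tilt 24.993773647722072 yaw 0.10787552682123162
panel rect ((-0.237701416015625, 1.9245376586914062), (139.9375762939453, 149.73135375976562), 89.88125610351562)
ring 5.1192474365234375 -3.5387613773345947 38.72441101074219 1268 world [0.585  0.16   0.1009]
slot 264 ((-0.5668697357177734, 2.062758445739746), (11.650544166564941, 27.596744537353516), 89.86763000488281)
red 83 [0.0444 0.0026 0.0019]
green 81 [ 0.0185 -0.039   0.002 ]
```

View pics/c1.png

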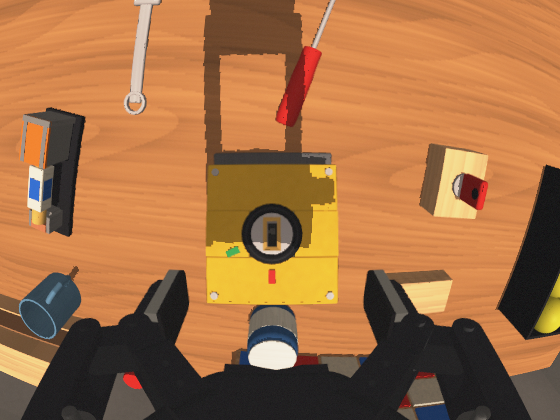

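Emit:
send_rows:
  rows:
    - [[-0.3,5,0,-0.03,1],[-0.7,11,0,-0.07,1],[-1.1,17,0,-0.07,1],[-1.65,22,-2,-0.07,1],[-1.65,24.3,-5,-0.07,1],[-1.65,24.3,-8,-0.07,1],[-1.65,24.3,-10,-0.07,1],[-1.65,24.3,-10,-0.07,1],[-1.65,24.3,-10,-0.07,1],[-1.65,24.3,-10,-0.07,1]]

```text
clock: 19.05
tool_pos: [0.5136, 0.4082, 0.1714]
eef_rot: [[-0.999, -0.037, 0.002], [-0.037, 0.999, 0.001], [-0.002, 0.001, -1.0]]
force: [0.7, -1.1, 0.2]
finger_gap: 1.003
grasp_force: 0.0
```

```bash
python3 - <<'E'
from chk import *
s=env.sense();print(s['tool_pos'],s['clock'],'yaw',np.arctan2(s['eef_rot'][1,0],s['eef_rot'][0,0]))
c=viewer.calibration('wrist');im,d=viewer.get_image('wrist');cv2.imwrite('pics/k1.png',im)
for n in 'key_grip key_flange'.split():
    r=viewer.mark_of(n,'wrist');print(n,[(np.round(x['position'],4).tolist(),round(x['conf'],2)) for x in r[:2]])
W=cloud('wrist',d,c);hsv=cv2.cvtColor(im,cv2.COLOR_BGR2HSV).astype(int);h,sa=hsv[...,0],hsv[...,1]
near=lambda p,r,a,b:(np.hypot(W[...,0]-p[0],W[...,1]-p[1])<r)&(W[...,2]>a)&(W[...,2]<b)
for nm,m in (('grip',near((.513,.407),.04,.055,.11)&((h<10)|(h>170))&(sa>100)),('top',near((.513,.407),.04,.09,.11)),('flange',near((.513,.407),.04,.047,.053)),('block',near((.513,.407),.07,.03,.047))):
    P=W[m];print(nm,m.sum(),cv2.minAreaRect((P[:,:2]*1000).astype(np.float32)),np.percentile(P[:,2],[2,50,98]))
E
```

```text
[0.5136 0.4082 0.1714] 19.05 yaw -3.104694594009243
key_grip [([0.5122, 0.4103, 0.0709], 0.62)]
key_flange [([0.5101, 0.406, 0.042], 0.64)]
grip 909 ((511.4853820800781, 406.7172546386719), (35.28366470336914, 11.798967361450195), 1.6784515380859375) [0.0592 0.0936 0.0955]
top 746 ((511.5933532714844, 406.5803527832031), (35.133419036865234, 11.772130012512207), 2.4069623947143555) [0.0906 0.0939 0.0955]
flange 500 ((509.8493347167969, 406.7343444824219), (31.185993194580078, 31.548471450805664), 1.989338755607605) [0.0473 0.0486 0.0503]
block 6668 ((512.133056640625, 406.7807922363281), (90.41727447509766, 70.58843994140625), 2.191920518875122) [0.0381 0.0437 0.0451]
```

Emit:
send_rows:
  rows:
    - [[-0.16,-0.14,-2,0,1],[-0.16,-0.14,-5,0,1],[-0.16,-0.14,-8,0,1],[-0.16,-0.14,-10,0,1],[-0.16,-0.14,-10.7,0,1],[-0.16,-0.14,-10.7,0,0.4],[-0.16,-0.14,-10.7,0,0],[-0.16,-0.14,-10.7,0,0],[-0.16,-0.14,-10.7,0,0],[-0.16,-0.14,-10.7,0,0]]
  grip_force: 25

```text
clock: 20.45
tool_pos: [0.5115, 0.4068, 0.0635]
eef_rot: [[-0.999, -0.037, 0.001], [-0.037, 0.999, 0.0], [-0.001, 0.0, -1.0]]
force: [-0.5, -0.4, 3.5]
finger_gap: 0.133
grasp_force: 29.1
```

Emit:
send_rows:
  rows:
    - [[0,0,1.2,0,0],[0,0,2.5,0,0],[0,0,2.5,0,0],[-0.5,-0.02,2.5,0,0],[-1,-0.04,2.4,0,0],[-1.5,-0.06,2.3,0,0],[-2,-0.08,2.2,0,0],[-2.5,-0.1,2.1,0,0],[-2.9,-0.11,2,0,0],[-2.9,-0.11,2,0,0]]

```text
clock: 21.7
tool_pos: [0.4841, 0.4061, 0.0844]
eef_rot: [[-0.999, -0.037, 0.005], [-0.037, 0.999, 0.002], [-0.005, 0.002, -1.0]]
force: [3.5, -0.2, 5.2]
finger_gap: 0.136
grasp_force: 31.1
```

```bash
cat > kt.py <<'E'
from chk import *
import sys
s=env.sense();print(s['tool_pos'],s['force'],s['moment'],s['clock'],'yaw',np.arctan2(s['eef_rot'][1,0],s['eef_rot'][0,0]))
c=viewer.calibration('wrist');im,d=viewer.get_image('wrist');cv2.imwrite(f'pics/{sys.argv[1]}.png',im)
for n in 'key_grip key_flange key_tip'.split():
    r=viewer.mark_of(n,'wrist');print(n,[(np.round(x['position'],4).tolist(),round(x['conf'],2),((np.array(x['position'])-s['tool_pos'])@s['eef_rot']).round(4)) for x in r[:1]])
W=cloud('wrist',d,c);L=(W-s['tool_pos'])@s['eef_rot'];L[...,2]*=-1
hsv=cv2.cvtColor(im,cv2.COLOR_BGR2HSV).astype(int);h,sa=hsv[...,0],hsv[...,1]
m=(abs(L[...,0])<.05)&(abs(L[...,1])<.0045)&(abs(L[...,2])<.07)&((h<10)|(h>170))&(sa>100)
P=L[m];np.savez('kt.npz',P=P,L=L,im=im);print(m.sum())
# profile x(z): bins along z (up), tool x toward camera
for z in np.arange(-.04,.06,.005):
    q=P[(P[:,2]>=z)&(P[:,2]<z+.005)]
    if len(q)>3: print(round(z,3),len(q),q[:,0].min().round(4),np.median(q[:,0]).round(4),q[:,0].max().round(4))
E
python3 kt.py k2
```

```text
[0.4841 0.4061 0.0844] [ 3.5063 -0.1544  5.1904] [ 0.0479 -0.8803  0.0236] 21.7 yaw -3.1042848807845593
key_grip [([0.4898, 0.4115, 0.0955], 0.87, array([-0.0059,  0.0052, -0.0111]))]
key_flange []
key_tip []
1850
-0.015 11 0.0027 0.0041 0.0045
-0.01 22 0.0035 0.005 0.0063
-0.005 19 0.0058 0.0071 0.0079
-0.0 31 0.0073 0.0088 0.0101
0.005 26 0.0094 0.0108 0.0118
0.01 35 0.0112 0.0126 0.0138
0.015 39 0.0126 0.0146 0.0157
0.02 92 0.0136 0.0161 0.017
0.025 570 0.0032 0.0114 0.0168
0.03 664 -0.0118 -0.0003 0.0098
0.035 341 -0.0154 -0.0104 -0.0026
```

View pics/k2.png

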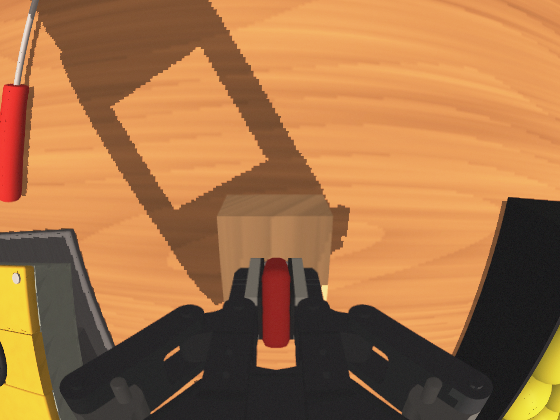

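Emit:
send_rows:
  rows:
    - [[-0.3,-0.01,-0.1,0,0],[-0.6,-0.02,-0.2,0,0],[-0.75,-0.03,-0.25,0,0],[-0.75,-0.03,-0.25,0,0],[-0.75,-0.03,1,0,0],[-0.75,-0.03,4,0,0],[-0.75,-0.03,9,0,0],[-0.75,-0.03,13,0,0],[-0.75,-0.03,14,0,0],[-0.75,-0.03,14,0,0]]

```text
clock: 23.15
tool_pos: [0.4741, 0.4051, 0.2226]
eef_rot: [[-0.999, -0.037, -0.001], [-0.037, 0.999, -0.0], [0.001, -0.0, -1.0]]
force: [-0.4, -0.6, 0.1]
finger_gap: 0.133
grasp_force: 30.8
```

```bash
cat > kfit.py <<'E'
from kt import *
# fit edge-face and top-face lines in tool x-z plane
e=P[(P[:,2]<.018)&(P[:,2]>-.02)];ke=np.polyfit(e[:,2],e[:,0],1)
t=P[(P[:,2]>.026)&(P[:,0]<.010)];kt_=np.polyfit(t[:,0],t[:,2],1)
print('edge angle',np.degrees(np.arctan(ke[0])),'top angle',np.degrees(-np.arctan(kt_[0])))
th=np.radians((len(e)*np.degrees(np.arctan(ke[0]))+0*1)/len(e));ta=-np.arctan(kt_[0])
th=(th+ta)/2;a=np.array([np.sin(th),np.cos(th)]);b=np.array([np.cos(th),-np.sin(th)])  # axis up, width toward camera
eo=np.median(e[:,[0,2]]@b);to=np.median(t[:,[0,2]]@a)
g=b*(eo-.018)+a*(to-.023);print('th',np.degrees(th),'grip(local x,z)',g,'flange',g-.028*a,'tip',g-.063*a)
allm=L[(abs(L[...,0])<.05)&(abs(L[...,1])<.02)&(L[...,2]>.026)&(L[...,2]<.07)&((h<10)|(h>170))&(sa>100)]
print('y mid',np.percentile(allm[:,1],[2,50,98]))
R=s['eef_rot'];f=g-.028*a
print('flange world',s['tool_pos']+R@[f[0],0,-f[1]])
E
python3 kfit.py k3
```

```text
[0.4741 0.4051 0.2226] [-0.3583 -0.6413  0.1445] [-0.0204 -0.0105  0.012 ] 23.15 yaw -3.104189608224734
key_grip [([0.4831, 0.4089, 0.2362], 0.62, array([-0.0092,  0.0035, -0.0136]))]
key_flange []
key_tip [([0.3749, 0.1924, 0.002], 0.23, array([ 0.1069, -0.2088,  0.2207]))]
1727
-0.01 9 0.001 0.0017 0.0018
0.005 12 0.0082 0.0092 0.01
0.015 14 0.0134 0.0154 0.0157
0.02 139 0.0128 0.0156 0.0167
0.025 527 0.0012 0.0104 0.0163
0.03 542 -0.0073 0.001 0.0106
0.035 473 -0.0144 -0.0084 -0.0015
edge angle 26.984421079666134 top angle 26.137276143394427
th 26.560848611530282 grip(local x,z) [-0.0089  0.0117] flange [-0.0214 -0.0133] tip [-0.037  -0.0447]
y mid [-0.0053  0.0002  0.0059]
flange world [0.4954 0.4059 0.2092]
```

Emit:
send_rows:
  rows:
    - [[1,-6,0,0.02,0],[2,-12,0,0.04,0],[3,-18,0,0.07,0],[4,-23,0,0.07,0],[4.2,-24.7,-1,0.07,0],[4.2,-24.7,-1.9,0.07,0],[5.2,-24.6,-4,0.07,0],[6.3,-24.5,-6.5,0.07,0],[6.3,-24.5,-6.5,0.07,0],[6.3,-24.5,-6.5,0.07,0]]

```text
clock: 24.6
tool_pos: [0.5372, 0.1614, 0.1579]
eef_rot: [[-0.994, -0.109, -0.001], [-0.109, 0.994, 0.0], [0.001, 0.0, -1.0]]
force: [0.1, -0.8, -1.3]
finger_gap: 0.133
grasp_force: 30.8
```

```bash
sed -i '/^for n in .key_grip/,+1d' kt.py; cat >> kfit.py <<'E'
S=np.array([.5794,.1650,.100]);n=np.array([-.4202,-.0453,.9063]);ps=.107
F=s['tool_pos']+R@[f[0],0,-f[1]]+[0,0,.0006]
D=F-S;print('offset along n',D@n,'upslope',D@[np.cos(ps)*.9063,np.sin(ps)*.9063,.4226],'lateral',D@[-np.sin(ps),np.cos(ps),0])
E
python3 kfit.py k4
```

```text
[0.5372 0.1614 0.1579] [ 0.106  -0.7801 -1.3023] [-0.0193  0.0219  0.0096] 24.6 yaw -3.0328652999491954
1730
-0.01 10 -0.0003 0.0015 0.002
0.005 12 0.0086 0.0091 0.0098
0.015 11 0.0129 0.0148 0.0157
0.02 144 0.0126 0.0156 0.0167
0.025 516 0.0023 0.0106 0.0166
0.03 539 -0.0068 0.001 0.0086
0.035 487 -0.0166 -0.0082 -0.0009
edge angle 26.915162402862165 top angle 25.897131969836455
th 26.406147186349312 grip(local x,z) [-0.0089  0.0118] flange [-0.0214 -0.0133] tip [-0.0369 -0.0447]
y mid [-0.0053  0.0004  0.0059]
flange world [0.5584 0.1637 0.1445]
offset along n 0.049779651958669936 upslope 5.580848299667612e-05 lateral 0.000946917544351924
```

Emit:
send_rows:
  rows:
    - [[0,-0.1,0,0,0],[0.42,-0.05,-0.9,0,0],[0.63,-0.03,-1.36,0,0],[0.84,-0.01,-1.81,0,0],[1.05,0.01,-2.27,0,0],[1.26,0.03,-2.72,0,0],[1.47,0.06,-3.17,0,0],[1.58,0.07,-3.4,0,0],[1.68,0.08,-3.62,0,0],[1.68,0.08,-3.62,0,0]]

```text
clock: 25.9
tool_pos: [0.5545, 0.161, 0.1215]
eef_rot: [[-0.994, -0.107, -0.0], [-0.107, 0.994, -0.0], [0.0, 0.0, -1.0]]
force: [0.5, 0.6, -0.2]
finger_gap: 0.136
grasp_force: 30.8
```

```bash
python3 kfit.py k5 | grep -v '^[-0]'
```

```text
[0.5545 0.161  0.1215] [ 0.52    0.578  -0.2117] [-0.0232 -0.0547 -0.0632] 25.9 yaw -3.0344549127293514
1724
edge angle 26.46027393626199 top angle 26.17656022025962
th 26.318417078260808 grip(local x,z) [-0.0089  0.0118] flange [-0.0214 -0.0133] tip [-0.0369 -0.0447]
y mid [-0.0053  0.      0.0059]
flange world [0.5757 0.1633 0.1081]
offset along n 0.009559196543900897 upslope 0.0001869443571106405 lateral -0.0013431217979195233
```

Emit:
send_rows:
  rows:
    - [[0.1,0.03,-0.23,0,0],[0.21,0.05,-0.45,0,0],[0.32,0.06,-0.68,0,0],[0.42,0.07,-0.9,0,0],[0.48,0.08,-1.04,0,0],[0.52,0.08,-1.13,0,0],[0.54,0.08,-1.18,0,0],[0.54,0.08,-1.18,0,0],[0.54,0.08,-1.18,0,0],[0.54,0.08,-1.18,0,0]]

```text
clock: 27.2
tool_pos: [0.559, 0.1617, 0.1119]
eef_rot: [[-0.994, -0.107, -0.001], [-0.107, 0.994, -0.0], [0.001, -0.0, -1.0]]
force: [-8.0, -2.1, 16.4]
finger_gap: 0.136
grasp_force: 33.4
```

```bash
python3 kfit.py k6 | grep -v '^[-0]'
```

```text
[0.559  0.1617 0.1119] [-8.0284 -2.0833 16.3513] [-0.2271  1.3254 -0.0383] 27.2 yaw -3.034055069509448
1729
edge angle 26.687665684184857 top angle 26.295503788166176
th 26.491584736175515 grip(local x,z) [-0.0089  0.0118] flange [-0.0214 -0.0133] tip [-0.037  -0.0446]
y mid [-0.0053  0.0002  0.0059]
flange world [0.5803 0.164  0.0986]
offset along n -0.0010114133964427149 upslope 0.00036182487677651154 lateral -0.0010691859924577731
```

Emit:
send_rows:
  rows:
    - [[0,0,0.2,0,0.26],[0,0,0.2,0,0.26],[0.5,0.1,0.4,0,0.26],[0.6,0.1,0.5,0,0.26],[0.6,0.1,0.5,-0.1,0.26],[0.6,0.1,0.5,-0.2,0.26],[0.6,0.1,0.5,-0.3,0.26],[0.6,0.1,0.5,-0.4,0.26],[0.6,0.1,0.5,-0.5,0.26],[0.6,0.1,0.5,-0.6,0.26]]
  grip_force: 20

```text
clock: 28.5
tool_pos: [0.5662, 0.1633, 0.1148]
eef_rot: [[-0.88, 0.476, 0.0], [0.476, 0.88, 0.001], [0.0, 0.001, -1.0]]
force: [-0.1, 1.8, 1.1]
finger_gap: 0.259
grasp_force: 4.9
```

```bash
cat > ky.py <<'E'
from chk import *
import sys
s=env.sense();print(s['tool_pos'],s['force'],s['moment'],s['clock'],'yaw',np.arctan2(s['eef_rot'][1,0],s['eef_rot'][0,0]),s['finger_gap'])
S=np.array([.5794,.1650,.100]);n=np.array([-.4202,-.0453,.9063]);ps=.107
ex=np.array([np.cos(ps)*.9063,np.sin(ps)*.9063,.4226]);ey=np.array([-np.sin(ps),np.cos(ps),0])
for cam in sys.argv[1:]:
    c=viewer.calibration(cam);im,d=viewer.get_image(cam);cv2.imwrite(f'pics/y_{cam}_{s["clock"]:.1f}.png',im)
    W=cloud(cam,d,c);hsv=cv2.cvtColor(im,cv2.COLOR_BGR2HSV).astype(int);h,sa=hsv[...,0],hsv[...,1]
    Q=np.stack([(W-S)@ex,(W-S)@ey,(W-S)@n],-1)
    m=(np.hypot(Q[...,0],Q[...,1])<.035)&(Q[...,2]>.015)&(Q[...,2]<.06)&((h<10)|(h>170))&(sa>100)
    if m.sum()<10: print(cam,'few',m.sum());continue
    r=cv2.minAreaRect((Q[m][:,:2]*1000).astype(np.float32));print(cam,m.sum(),r,'height',np.percentile(Q[m][:,2],[2,50,98]))
    t=m&(Q[...,2]>.046);
    if t.sum()>10: print('  top',t.sum(),cv2.minAreaRect((Q[t][:,:2]*1000).astype(np.float32)))
E
python3 ky.py wrist top scene
```

```text
[0.5662 0.1633 0.1148] [-0.1235  1.8082  1.0654] [ 0.3983 -0.1022  0.1946] 28.5 yaw 2.6456488914517964 0.25915574016981807
wrist 3115 ((-0.9468593597412109, -0.7352886199951172), (17.753480911254883, 35.92610549926758), 82.166015625) height [0.0175 0.0483 0.0506]
  top 2064 ((-0.7068080902099609, 0.6015195846557617), (12.380437850952148, 35.528438568115234), 74.455078125)
top few 0
scene 34 ((21.244544982910156, 4.620878219604492), (22.38642120361328, 12.40274715423584), 51.37636184692383) height [0.016  0.0261 0.0473]
```

Emit:
send_rows:
  rows:
    - [[0,0,0,-0.1,0.26],[0,0,0,-0.2,0.26],[0,0,0,-0.3,0.26],[0,0,0,-0.4,0.26],[0,0,0,-0.5,0.26],[0,0,0,-0.6,0.26],[0,0,0,-0.7,0.26],[0,0,0,-0.8,0.26],[0,0,0,-0.85,0.26],[0,0,0,-0.85,0.26]]

```text
clock: 29.9
tool_pos: [0.5673, 0.1661, 0.1166]
eef_rot: [[-0.23, 0.973, 0.005], [0.973, 0.23, 0.005], [0.004, 0.006, -1.0]]
force: [-1.7, 10.0, 6.2]
finger_gap: 0.266
grasp_force: 41.7
```

```bash
python3 ky.py wrist
```

```text
[0.5673 0.1661 0.1166] [-1.697  10.0362  6.218 ] [ 2.6118 -0.7024  1.4366] 29.9 yaw 1.8032566022140057 0.2657792933362212
wrist 3606 ((-0.15842390060424805, 4.054658889770508), (20.036697387695312, 36.88019943237305), 20.830461502075195) height [0.0172 0.0462 0.0512]
  top 1831 ((2.1314544677734375, 5.64423942565918), (12.96743392944336, 35.646453857421875), 17.092538833618164)
```

Emit:
send_rows:
  rows:
    - [[0,0,0,0.12,0.26],[0,0,0,0.25,0.27],[0,0,0,0.25,0.35],[0,0,0,0.25,0.45],[0,0,0,0.25,0.5],[0,0,0.3,0.25,0.55],[0,0,1,0.25,0.6],[0,0,3,0.25,0.65],[0,0,7,0.25,0.7],[0,0,12,0.25,0.8]]

```text
clock: 31.2
tool_pos: [0.5653, 0.1627, 0.2356]
eef_rot: [[-0.46, 0.888, -0.002], [0.888, 0.46, -0.0], [0.001, -0.002, -1.0]]
force: [0.9, 0.2, 0.2]
finger_gap: 0.799
grasp_force: 0.0
```

```bash
python3 ky.py wrist top scene
```

```text
[0.5653 0.1627 0.2356] [0.9181 0.2102 0.1963] [-0.0186  0.0482 -0.0297] 31.2 yaw 2.0485527266293957 0.7985644284139651
wrist 1194 ((-0.8582072257995605, 1.1224193572998047), (12.954214096069336, 35.89164733886719), 23.943784713745117) height [0.0164 0.0464 0.0505]
  top 619 ((-0.9397459030151367, 0.9976787567138672), (12.480324745178223, 35.668800354003906), 25.174135208129883)
top 51 ((4.125995635986328, -5.013843536376953), (12.040632247924805, 20.03584098815918), 26.083900451660156) height [0.0182 0.0465 0.052 ]
  top 26 ((5.614062309265137, -8.607534408569336), (11.183649063110352, 12.393683433532715), 27.817426681518555)
scene 132 ((3.852416515350342, 1.4689579010009766), (12.91270637512207, 34.88972473144531), 26.337722778320312) height [0.0159 0.0336 0.0512]
  top 30 ((6.322079658508301, 2.529728889465332), (13.561985969543457, 26.029661178588867), 10.95549488067627)
```

```bash
cp pics/y_wrist_31.2.png pics/final.png
```

```text
(no output)
```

View pics/final.png

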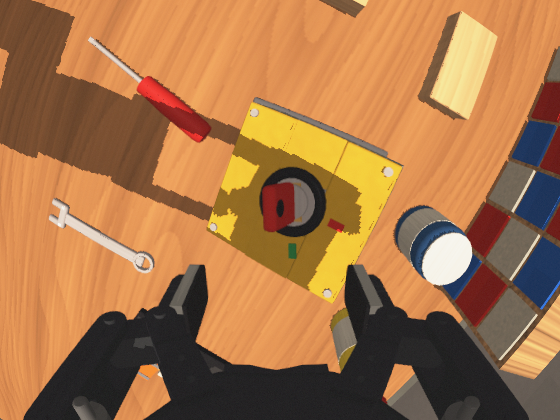

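The key (278,205) stands home in the ring, its long side pointing at the green mark (292,250). The gripper is clear and the bystanders are in place.

```bash
python3 -c "
from workcell import job
print(job.close_job())"
```

```text
the job is handed in; nothing more can be done
None
```

The job is handed in after about 31 s of robot time. By the camera measurements, the fuse lies level in its holder against the copper contact, the key is fully home and turned to its stop at the green mark, and the gripper is clear with the bystanders left alone. No verdict came back.

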